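Unclip the orange cassette from the docking rail

ROBOT

A 6-joint arm with a two-finger parallel gripper is mounted at the origin on the work surface. World frame = base frame: x ahead of the robot, y to its left, z up, the work surface at z = 0. Lengths are in mm, angles in rad, forces in N, time in s.
With the tool pointing down it reaches from about 225 to 875 mm from the base axis. Payload 3.4 kg.
Tool frame: the origin (TCP) lies midway between the tips of the shut fingers; the grasp point (between the pads) lies 19 mm behind it; z points along the fingers, y is the line along which they close (so a half turn about z gives the same grasp; the last joint's range is limited). The gripper opens to 85 mm and grips with 20 to 120 N. Pads are 22 mm wide; open, the fingers measure 114 mm over their backs; the gripper's body (76 mm by 85 mm) begins 54 mm behind the grasp point. The pads swing forward as they close: fully open they stand 13 mm farther back than shut.
Start: joints at [1.009, 0.276, 1.505, -0, 1.361, -0.121], TCP at [245.352, 520.063, 231.328] pointing down, gripper open.
Joint ranges: [-2.89, 2.89], [-0.75, 2.08], [0.22, 2.7], [-1.18, 4.32], [0.11, 2.71], [-2.7, 2.7]. Speed limits (rad/s): [2.57, 2.57, 3.14, 3.14, 3.14, 3.14].

INTERFACE

Orientations are given as a unit quaternion [w, x, y, z].
In Python, from station import bot, eyes gives the robot as it stands.
- The arm moves only by the tool arm_command, never from a script. Its argument "deltas" is a list that holds one entry, the list of rows, each a list of 7 numbers: the turn, a rotation vector about the tool's x, y, z in rad, then the shift along the tool's x, y, z in mm, then the finger opening in mm, from 0 to 85.4. In form: [[[ax, ay, az, dx, dy, dz, hand], ...]]. A call has exactly 8 rows; each row is the pose to reach, as a shift and turn from the pose commanded when the call began, along the tool's axes at that moment; what a row does not reach only later rows make up. A row lasts 1/8 s, in which the tool goes at most 62.5 mm and 10.7 degrees, less where a joint would pass 70% of its speed; a pose out of reach is approached as far as the arm can. A call with a gripper value outside its range is refused whole. The fingers move at their own pace and stop on an object; "force" is the grip in N (left out, the last holds). Time passes only in rows, so rows that repeat a pose let the fingers close, or fill a call up. It gives the time, the measured TCP pose, the force, the opening and the grip force at its end, in the units of the state.
- bot.sense(): the state, without advancing time (a new reading comes with each control period).
- eyes.get_image(name): name is "scene" or "top" or "wrist"; returns the picture (384x512x3 uint8, blue, green, red); there is no depth.
- eyes.camera_params(name): a dict with "vfov" (degrees; the focal length in pixels is half the picture's height over the tangent of half this angle, whatever the lens; pixels are square), "cx", "cy" (the principal point, pixels), "world_to_cam" (4x4, takes a point from world to camera coordinates). Camera axes: x right, y down, z forward; pixel columns grow to the right and rows downward; lengths in mm; the calibration is good to about 2 mm. A picture is of the moment at which its call begins: read the wrist's pose just before it. camera_params takes no time and is no camera call; for the wrist camera it gives the pose at the moment of the call.
- bot.sign_off(): hands the job in; it is judged then, once.
The state is a dict: "clock": time; "qpos": joint angles; "qvel": joint speeds; "effort": joint torques, N m; "tcp_pos": TCP position; "eef_rot": TCP orientation; "ft_force": force on the tool from outside, world axes, zero at the start; "ft_torque": the same for the moment, N m; "opening": finger opening in mm; "finger_force": force on a finger pad.
Only numpy, scipy, OpenCV 4.12 (cv2) and the standard library are available. Lean on these libraries where they do the work, as an engineer would, in place of code of your own. Each camera call takes 0.05 s, during which the arm holds its last target. There are 200 camera calls.

TASK

Pull the sensor cassette with the orange tab straight up off the docking rail, out of its spring catch, and set it down gently, upright, in the empty steel tray. Leave the blue and green cassettes clipped home on the rail.

Things in the scene. Friction and masses are not known exactly. Their poses are not given: they have to be found in the camera images.
- cassette_orange: Black cassette, orange tab and stripes, 96 mm tall, 120-195 g. Origin: centre of underside; z up, x across the rail, y along it. Up from it: two legs 0-24 mm astride the rail, body 24-60 mm (40 in x, 44 in y), solid grip tab 60-96 mm (20 thick in x, 34 wide in y). Clipped: underside 20 mm above bench. A steady upward pull of about 12 N frees the sprung catch within 10 mm; a side push of 10 N along -x lasts until 24 mm, where it is clear.
- cassette_blue: The same cassette but with a blue tab and stripes; same frame and catch; stays clipped. The three stand in any order on a fixed aluminium rail (base 90 x 310 mm, 10 mm high; web 14 mm thick, up to 44 mm above the bench), 100 mm apart centre to centre along y, 56 mm free between bodies; tab tops 116 mm above the bench.
- cassette_green: The same cassette but with a green tab and stripes; same frame and catch; stays clipped on the rail. Off the rail, on a flat floor, such a cassette stands by itself on its legs.
- tray: Empty square open tray of bare steel, fixed to the bench, 140 by 140 mm outside and 20 mm high, walls and floor 5 mm thick (inside 130 by 130 mm). Its origin is the centre of its underside on the bench, axes along its sides, z up; the inner floor is 5 mm above the origin.

How it is judged (in metres and radians):
On the way:
1. the orange cassette is pulled up clear of the rail (underside more than 55 mm above the bench) (height (world z) of cassette_orange above 0.055 m), for 0.1 s.
At the end, for the whole second after the job is handed in: The orange cassette stands at rest in the tray, its underside within 6 mm of the tray floor, its centre within 55 mm of the tray's centre along each side, upright within 10 degrees; the blue and green cassettes are within 10 mm of where they began on the rail (x of cassette_orange in the frame of tray between -0.055 and 0.055 m and y of cassette_orange in the frame of tray between -0.055 and 0.055 m and z of cassette_orange in the frame of tray below 0.011 m and angle between cassette_orange's own z axis and vertical below 0.17 rad and linear speed of cassette_orange below 0.03 m/s and distance of each of cassette_blue, cassette_green from where it was at the start of the episode below 0.01 m); the robot touches nothing.
It fails at once if the blue cassette is pulled or knocked more than 15 mm from its place (distance of cassette_blue from where it was at the start of the episode above 0.015 m).
It fails at once if the green cassette is pulled or knocked more than 15 mm from its place (distance of cassette_green from where it was at the start of the episode above 0.015 m).
It fails at once if the orange cassette is dropped or thrown (faster than 0.7 m/s, a fall of about 25 mm, with no finger touching it) (contact force between cassette_orange and the fingers below 0.2 N and linear speed of cassette_orange above 0.7 m/s).
It also fails if it takes over 43 s, if anything falls off the work surface, if the arm or the gripper's body presses on something with over 40 N, if the wrist force passes 120 N, or if a joint passes its speed limit or range.

## Working session

There is one attempt and no reset: what is moved stays moved. The work goes in short steps, Python scripts to look and compute and a tool call to move; the robot and the scene stay as the last step left them, time stands still between calls to the robot, and variables do not carry over. Pictures are saved under pics/ and viewed, at most 10 in all, crops included, and the job is handed in when it is done.

Besides the shell and the picture viewer there is one more tool, called as name([rows], argument=value, ...), one row to a line, values as JSON. arm_command: Moves the arm, as the interface text tells. Its arguments: {"type":"object","properties":{"deltas":{"type":"array"},"force":{"type":"number"}},"required":["deltas"]}

```bash
mkdir -p pics
python3 - <<'E'
from station import bot, eyes
import cv2, numpy as np
s=bot.sense(); print(s['clock'],s['tcp_pos'],s['eef_rot'],s['opening'])
np.set_printoptions(precision=4,suppress=True)
for n in ('top','scene'):
    cv2.imwrite(f'pics/{n}0.png',eyes.get_image(n)); p=eyes.camera_params(n); print(n,p)
E
```

```text
0.0 [245.03454835 519.56074255 230.44604919] [-3.10376303e-04  2.18609808e-01  9.75811916e-01 -8.72139807e-04] 85.27619263009224
top {'vfov': 44.594362196477825, 'cx': 246.3962686129523, 'cy': 187.37492396935934, 'world_to_cam': array([[   0.0077,   -1.    ,    0.0024,   -5.4319],
       [  -0.975 ,   -0.0081,   -0.222 ,  528.2051],
       [   0.222 ,   -0.0006,   -0.975 , 1030.6549],
       [   0.    ,    0.    ,    0.    ,    1.    ]])}
scene {'vfov': 53.77803680818193, 'cx': 259.9055838588621, 'cy': 188.18897024403992, 'world_to_cam': array([[   0.0817,    0.9966,   -0.0073,  -45.598 ],
       [   0.7544,   -0.0666,   -0.653 , -358.705 ],
       [  -0.6513,    0.0478,   -0.7573, 1240.8342],
       [   0.    ,    0.    ,    0.    ,    1.    ]])}
```

View pics/top0.png

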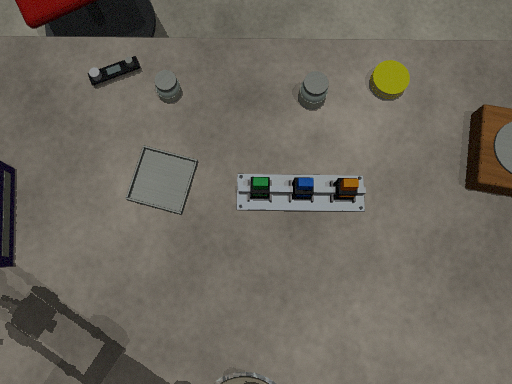

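View pics/scene0.png

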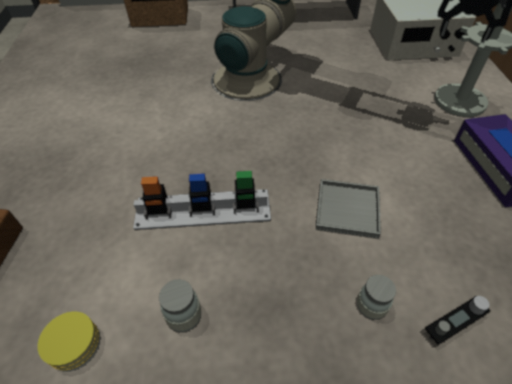

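Top: the orange tab is at about (348,184), blue (304,184), green (260,184), and the tray is centred at about (163,180). In the scene view, orange is leftmost at about (151,184). Next I'll measure precisely.

```bash
cat > h.py <<'E'
import cv2, numpy as np
from station import bot, eyes
np.set_printoptions(precision=2,suppress=True)
def K(p): 
    f=192/np.tan(np.radians(p['vfov']/2)); return np.array([[f,0,p['cx']],[0,f,p['cy']],[0,0,1]])
def toplane(p,uv,z):
    T=p['world_to_cam']; R=T[:3,:3]; c=-R.T@T[:3,3]
    d=R.T@np.linalg.inv(K(p))@np.array([*uv,1.]); return c+d*(z-c[2])/d[2]
def proj(p,X):
    T=p['world_to_cam']; q=K(p)@(T[:3,:3]@np.asarray(X,float).T+T[:3,3:]); return (q[:2]/q[2]).T
E
python3 - <<'E'
from h import *
for n in ('top','scene'):
    im=cv2.imread(f'pics/{n}0.png'); p=eyes.camera_params(n); h=cv2.cvtColor(im,cv2.COLOR_BGR2HSV)
    y0,y1,x0,x1=(165,220,230,370) if n=='top' else (160,235,125,280)
    for c,(a,b) in dict(o=(8,20),g=(50,75),b=(100,125)).items():
        m=cv2.inRange(h,(a,140,60),(b,255,255)); m[:y0]=0;m[y1:]=0;m[:,:x0]=0;m[:,x1:]=0
        _,_,st,ce=cv2.connectedComponentsWithStats(m); i=1+st[1:,4].argmax()
        x,y,w,hh,_=st[i]
        print(n,c,st[i],ce[i],'ctr@z106',toplane(p,ce[i],106)[:2], 'bbox corners@116',*[toplane(p,q,116)[:2] for q in((x-.5,y-.5),(x+w-.5,y-.5))])
    if n=='top':
        for q in ((144,148),(198,160),(182,213.5),(127.5,199.5)): print('tray',toplane(p,q,20)[:2])
        for q in ((237,174.5),(364,174.5),(365,211),(237,211)): print('rail',toplane(p,q,10)[:2])
    cv2.imwrite(f'pics/{n}0z.png',cv2.resize(im[y0:y1,x0:x1],None,fx=5,fy=5,interpolation=cv2.INTER_CUBIC))
E
```

```text
top o [341 178  18  12 181] [349.51 183.46] ctr@z106 [ 528.47 -231.2 ] bbox corners@116 [ 539.5  -209.51] [ 539.83 -249.42]
top g [253 177  15   9 130] [259.91 181.15] ctr@z106 [532.11 -31.24] bbox corners@116 [540.16 -14.51] [540.44 -47.75]
top b [298 178  15   9 134] [305.05 181.97] ctr@z106 [ 531.07 -132.04] bbox corners@116 [ 538.71 -114.21] [ 538.98 -147.45]
tray [634.46 251.43]
tray [604.9  117.68]
tray [472.08 151.74]
tray [505.01 283.72]
rail [571.65  22.04]
rail [ 574.25 -289.47]
rail [ 483.44 -287.52]
rail [480.93  20.94]
scene o [142 177  18  17 269] [150.46 185.02] ctr@z106 [ 538.14 -229.31] bbox corners@116 [ 521.24 -247.64] [ 524.62 -209.58]
scene g [238 172  13   7  81] [243.95 175.07] ctr@z106 [527.05 -31.15] bbox corners@116 [524.72 -44.43] [527.18 -16.75]
scene b [190 174  15   8 109] [197.06 177.78] ctr@z106 [ 526.05 -131.73] bbox corners@116 [ 521.51 -146.56] [ 524.34 -114.7 ]
```

View pics/top0z.png

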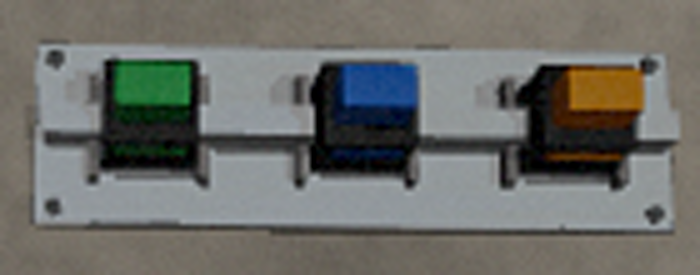

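Both views agree, so the calibration is good. The orange tab is at about (529.5, -231) with the rail along world y, and the tray centre is at about (554, 201). I'll close the fingers along world x.

arm_command([
  [[0, 0, 0.14, -36, -35, 0, 85], [0, 0, 0.28, -72, -70, 0, 85], [0, 0, 0.42, -108, -105, 0, 85], [0, 0, 0.56, -144, -140, 0, 85], [0, 0, 0.7, -180, -175, 0, 85], [0, 0, 0.84, -216, -210, 0, 85], [0, 0, 0.99, -252, -245, 0, 85], [0, 0, 1.13, -288, -280, 0, 85]],
], force=80)

```text
clock: 1.1
tcp_pos: [386.5, 142.4, 231.1]
eef_rot: [-0.0, 0.709, 0.706, 0.0]
ft_force: [-0.1, 0.3, 0.8]
opening: 84.7
finger_force: 0.0
```

arm_command([
  [[0, 0, 0, -54, 21, 0, 85], [0, 0, 0, -108, 42, 0, 85], [0, 0, 0, -162, 63, 0, 85], [0, 0, 0, -216, 84, 0, 85], [0, 0, 0, -270, 105, 0, 85], [0, 0, 0, -324, 126, 0, 85], [0, 0, 0, -375, 143, 0, 85], [0, 0, 0, -375, 143, 0, 85]],
])

```text
clock: 2.1
tcp_pos: [530.2, -234.8, 230.0]
eef_rot: [0.0, 0.709, 0.706, -0.0]
ft_force: [-0.2, 0.7, 0.4]
opening: 85.4
finger_force: 0.0
```

Run:
```python
from h import *
s=bot.sense(); p=eyes.camera_params('wrist'); im=eyes.get_image('wrist'); cv2.imwrite('pics/w1.png',im)
print(s['tcp_pos'],s['eef_rot'],s['ft_force'],p['world_to_cam'])
X=np.array([[529.5+a,-231+b,116] for a,b in((-10,-17),(10,-17),(10,17),(-10,17))]); q=proj(p,X); print(q)
cv2.polylines(im,[np.int32(q.round())],True,(255,0,255),1); cv2.imwrite('pics/w1o.png',im)
```

```text
[ 530.16 -234.78  230.02] [ 0.    0.71  0.71 -0.  ] [-0.23  0.71  0.35] [[   1.     -0.     -0.   -531.27]
 [  -0.     -0.95    0.31 -261.33]
 [  -0.     -0.31   -0.95  306.64]
 [   0.      0.      0.      1.  ]]
[[244.45 206.55]
 [266.83 206.48]
 [267.09 169.29]
 [243.8  169.37]]
```

View pics/w1o.png

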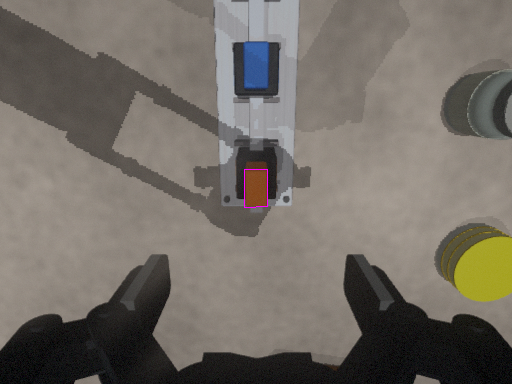

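The projected tab top (244–267, 169–206) sits on the orange tab, so the estimate holds. I'll descend with a small y correction.

arm_command([
  [[0, 0, 0, 3, 0, 25, 85], [0, 0, 0, 3, 0, 50, 85], [0, 0, 0, 3, 0, 75, 85], [0, 0, 0, 3, 0, 95, 85], [0, 0, 0, 3, 0, 115, 85], [0, 0, 0, 3, 0, 130, 85], [0, 0, 0, 3, 0, 140, 85], [0, 0, 0, 3, 0, 140, 85]],
])

```text
clock: 3.15
tcp_pos: [529.0, -227.5, 90.8]
eef_rot: [-0.001, 0.707, 0.707, -0.0]
ft_force: [0.1, -0.8, 0.0]
opening: 84.9
finger_force: 0.0
```

arm_command([
  [[0, 0, 0, -3, 0, 4, 85], [0, 0, 0, -3, 0, 7, 85], [0, 0, 0, -3, 0, 7, 40], [0, 0, 0, -3, 0, 7, 20], [0, 0, 0, -3, 0, 7, 10], [0, 0, 0, -3, 0, 7, 10], [0, 0, 0, -3, 0, 7, 10], [0, 0, 0, -3, 0, 7, 10]],
], force=100)

```text
clock: 4.15
tcp_pos: [529.6, -231.2, 84.7]
eef_rot: [0.0, 0.707, 0.707, 0.0]
ft_force: [-0.1, 0.0, 2.8]
opening: 18.7
finger_force: 98.1
```

arm_command([
  [[0, 0, 0, 0, 0, -2, 10], [0, 0, 0, 0, 0, -5, 10], [0, 0, 0, 0, 0, -8, 10], [0, 0, 0, 0, 0, -12, 10], [0, 0, 0, 0, 0, -16, 10], [0, 0, 0, 0, 0, -20, 10], [0, 0, 0, 0, 0, -24, 10], [0, 0, 0, 0, 0, -28, 10]],
])

```text
clock: 5.15
tcp_pos: [530.1, -231.3, 113.4]
eef_rot: [0.001, 0.707, 0.707, 0.0]
ft_force: [0.7, -0.2, -1.5]
opening: 18.7
finger_force: 99.9
```

arm_command([
  [[0, 0, 0, 0, 0, -5, 10], [0, 0, 0, 0, 0, -12, 10], [0, 0, 0, 0, 0, -20, 10], [0, 0, 0, 0, 0, -30, 10], [0, 0, 0, 0, 0, -40, 10], [0, 0, 0, 0, 0, -50, 10], [0, 0, 0, 0, 0, -60, 10], [0, 0, 0, 0, 0, -60, 10]],
])

```text
clock: 6.15
tcp_pos: [530.0, -231.4, 173.4]
eef_rot: [0.001, 0.707, 0.707, 0.0]
ft_force: [-0.4, -0.6, -1.6]
opening: 18.6
finger_force: 99.9
```

Run:
```python
from h import *
s=bot.sense(); print(s['tcp_pos'],s['opening'],s['finger_force'],s['ft_force'])
a=eyes.get_image('scene')[120:270,110:290]; b=eyes.get_image('top')[140:230,220:380]
a=cv2.resize(a,(480,400)); b=cv2.resize(b,(640,360))
o=np.zeros((600,800,3),np.uint8); a=cv2.resize(a,(360,300)); b=cv2.resize(b,(533,300)); o[:300,:360]=a; o[300:,:533]=b; cv2.imwrite('pics/l1.png',o)
```

```text
[ 529.96 -231.41  173.4 ] 18.55936956094 99.9107551574707 [-0.37 -0.59 -1.57]
```

View pics/l1.png

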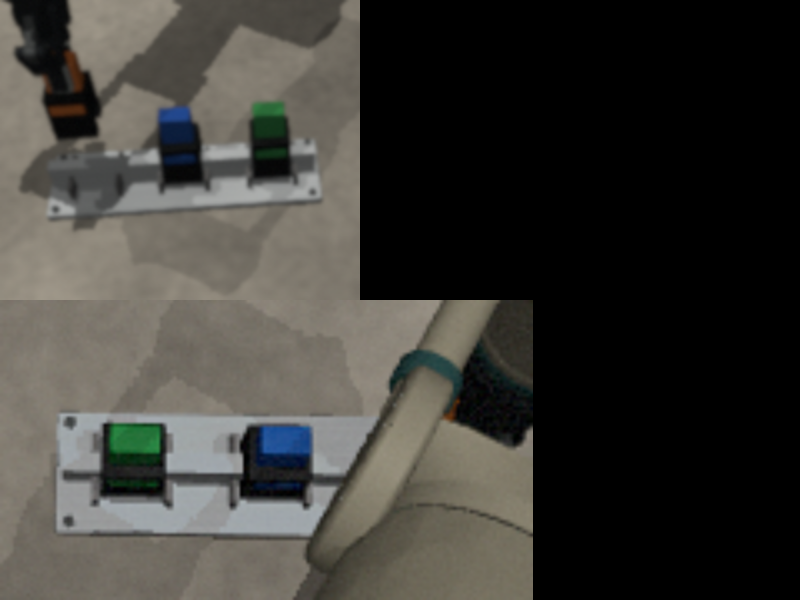

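The orange cassette hangs upright in the gripper, clear of the rail. Blue and green are still home. Next I'll raise it and carry it over to the tray.

arm_command([
  [[0, 0, 0, 0, 0, -20, 10], [0, 0, 0, 0, 0, -45, 10], [0, 0, 0, 5, 0, -65, 10], [0, 0, 0, 25, 2, -70, 10], [0, 0, 0, 60, 4, -70, 10], [0, 0, 0, 100, 6, -70, 10], [0, 0, 0, 140, 8, -70, 10], [0, 0, 0, 180, 10, -70, 10]],
])

```text
clock: 7.25
tcp_pos: [538.4, -48.4, 241.0]
eef_rot: [-0.001, 0.707, 0.707, -0.0]
ft_force: [-0.1, -0.7, -2.1]
opening: 18.6
finger_force: 99.8
```

arm_command([
  [[0, 0, 0, 40, 2, 0, 10], [0, 0, 0, 80, 4, 0, 10], [0, 0, 0, 120, 6, 0, 10], [0, 0, 0, 160, 8, 0, 10], [0, 0, 0, 195, 10, 0, 10], [0, 0, 0, 225, 12, 0, 10], [0, 0, 0, 245, 13, 0, 10], [0, 0, 0, 252, 14, 0, 10]],
])

```text
clock: 8.25
tcp_pos: [552.6, 202.1, 241.5]
eef_rot: [-0.0, 0.707, 0.708, -0.001]
ft_force: [-0.5, 0.2, -0.8]
opening: 18.5
finger_force: 99.8
```

arm_command([
  [[0, 0, 0, 0, 0, 15, 10], [0, 0, 0, 0, 0, 35, 10], [0, 0, 0, 0, 0, 55, 10], [0, 0, 0, 0, 0, 75, 10], [0, 0, 0, 0, 0, 95, 10], [0, 0, 0, 0, 0, 110, 10], [0, 0, 0, 0, 0, 120, 10], [0, 0, 0, 0, 0, 120, 10]],
])

```text
clock: 9.25
tcp_pos: [552.9, 200.5, 121.5]
eef_rot: [-0.0, 0.707, 0.707, -0.001]
ft_force: [-0.5, 0.1, -0.6]
opening: 18.8
finger_force: 99.9
```

Run:
```python
from h import *
s=bot.sense(); print(s['tcp_pos'],s['opening'],s['finger_force'],s['ft_force'])
a=eyes.get_image('scene')[100:260,260:440]; b=eyes.get_image('wrist')
cv2.imwrite('pics/t1.png',np.hstack([cv2.resize(a,(400,356)),cv2.resize(b,(400,300))[:0].reshape(0,400,3) if 0 else cv2.copyMakeBorder(cv2.resize(b,(400,300)),0,56,0,0,0)]))
```

```text
[552.94 200.49 121.52] 18.825949730603938 99.87933397293091 [-0.46  0.14 -0.62]
```

View pics/t1.png

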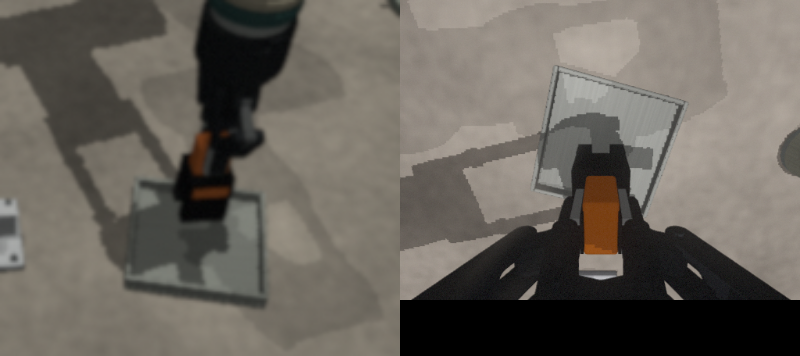

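The cassette is above the tray, upright, with its underside about 57 mm above the bench. I'll lower it, slowing near the floor.

arm_command([
  [[0, 0, 0, 0, 0, 10, 10], [0, 0, 0, 0, 0, 20, 10], [0, 0, 0, 0, 0, 29, 10], [0, 0, 0, 0, 0, 37, 10], [0, 0, 0, 0, 0, 43, 10], [0, 0, 0, 0, 0, 46, 10], [0, 0, 0, 0, 0, 48, 10], [0, 0, 0, 0, 0, 48, 10]],
])

```text
clock: 10.35
tcp_pos: [553.4, 201.0, 74.3]
eef_rot: [0.0, 0.707, 0.707, 0.0]
ft_force: [-0.2, -0.2, -1.4]
opening: 18.5
finger_force: 99.9
```

arm_command([
  [[0, 0, 0, 0, 0, 0.5, 10], [0, 0, 0, 0, 0, 1, 10], [0, 0, 0, 0, 0, 1.5, 10], [0, 0, 0, 0, 0, 2, 10], [0, 0, 0, 0, 0, 2.5, 10], [0, 0, 0, 0, 0, 3, 10], [0, 0, 0, 0, 0, 3, 10], [0, 0, 0, 0, 0, 3, 10]],
])

```text
clock: 11.35
tcp_pos: [553.4, 201.0, 71.3]
eef_rot: [-0.0, 0.707, 0.707, 0.0]
ft_force: [-0.1, -0.7, -1.8]
opening: 18.8
finger_force: 99.9
```

arm_command([
  [[0, 0, 0, 0, 0, 0.3, 10], [0, 0, 0, 0, 0, 0.6, 10], [0, 0, 0, 0, 0, 0.9, 10], [0, 0, 0, 0, 0, 1.2, 10], [0, 0, 0, 0, 0, 1.5, 10], [0, 0, 0, 0, 0, 1.5, 10], [0, 0, 0, 0, 0, 1.5, 10], [0, 0, 0, 0, 0, 1.5, 10]],
])

```text
clock: 12.35
tcp_pos: [553.4, 200.9, 69.8]
eef_rot: [-0.0, 0.707, 0.707, 0.0]
ft_force: [0.4, -0.0, -0.9]
opening: 18.6
finger_force: 99.9
```

arm_command([
  [[0, 0, 0, 0, 0, 0.2, 10], [0, 0, 0, 0, 0, 0.4, 10], [0, 0, 0, 0, 0, 0.6, 10], [0, 0, 0, 0, 0, 0.8, 10], [0, 0, 0, 0, 0, 1, 10], [0, 0, 0, 0, 0, 1, 10], [0, 0, 0, 0, 0, 1, 10], [0, 0, 0, 0, 0, 1, 10]],
])

```text
clock: 13.35
tcp_pos: [553.4, 201.0, 69.7]
eef_rot: [0.0, 0.707, 0.707, 0.0]
ft_force: [-1.4, -0.5, 6.6]
opening: 18.5
finger_force: 100.6
```

The upward force rose to 6.6 N, so it's on the tray floor. Next I'll release and retreat.

arm_command([
  [[0, 0, 0, 0, 0, 0, 24], [0, 0, 0, 0, 0, 0, 30], [0, 0, 0, 0, 0, 0, 50], [0, 0, 0, 0, 0, 0, 70], [0, 0, 0, 0, 0, 0, 70], [0, 0, 0, 0, 0, 0, 70], [0, 0, 0, 0, 0, -10, 70], [0, 0, 0, 0, 0, -20, 70]],
])

```text
clock: 14.35
tcp_pos: [553.6, 201.0, 89.7]
eef_rot: [0.0, 0.707, 0.707, 0.0]
ft_force: [0.1, 0.5, -0.7]
opening: 69.6
finger_force: 0.0
```

arm_command([
  [[0, 0, 0, 0, 0, -20, 70], [0, 0, 0, 0, 0, -40, 70], [0, 0, 0, 0, 0, -60, 70], [0, 0, 0, 0, 0, -80, 70], [0, 0, 0, 0, 0, -100, 70], [0, 0, 0, 0, 0, -120, 70], [0, 0, 0, 0, 0, -130, 70], [0, 0, 0, 0, 0, -130, 70]],
])

```text
clock: 15.35
tcp_pos: [553.7, 201.0, 219.8]
eef_rot: [0.001, 0.707, 0.707, 0.001]
ft_force: [-0.2, -0.7, 0.4]
opening: 70.0
finger_force: 0.0
```

Run:
```python
from h import *
s=bot.sense(); print(s['clock'],s['tcp_pos'],s['opening'],s['ft_force'])
a=eyes.get_image('scene')[120:270,110:430]; b=eyes.get_image('wrist')
cv2.imwrite('pics/f1.png',np.vstack([cv2.resize(a,(533,250)),cv2.resize(b,(533,350))]))
```

```text
15.35 [553.72 201.03 219.82] 69.97054722000487 [-0.17 -0.71  0.44]
```

View pics/f1.png

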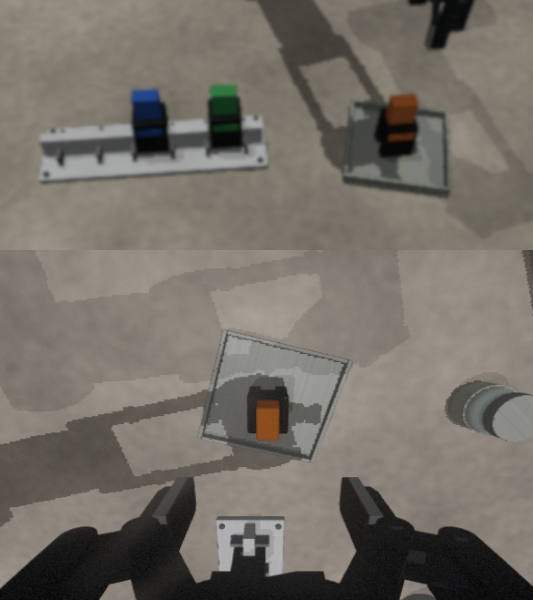

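The orange cassette stands upright near the tray's centre. The blue and green ones are still clipped on the rail, and the gripper is clear.

```bash
python3 -c "
from station import bot
print(bot.sign_off())"
```

```text
the job is handed in; nothing more can be done
None
```

The orange cassette is off the rail and standing upright near the centre of the tray, blue and green looked still clipped home in the last image, and I handed the job in at about 15 s (no verdict was returned).

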